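Lay out the sieve shaker ready for a sample

ROBOT

A 6-joint arm with a two-finger parallel gripper is mounted at the origin on a cart in front of the work surface, level with it; the furniture and walls round the work are solid. World frame = base frame: x ahead of the robot, y to its left, z up, the work surface at z = 0. Lengths are in m, angles in rad, forces in N, time in s.
With the tool pointing down it reaches from about 0.25 to 0.775 m from the base axis. Payload 4 kg.
Tool frame: the origin (TCP) lies at the very end of the fingers, on their centre line; the grasp point (between the pads) lies hold_point_z behind it (hold_point_z is the distance from the TCP to the grasp point, in m); z points along the fingers, y is the direction in which the jaws open and shut (so a half turn about z gives the same grasp; the last joint's range is limited). The gripper opens to 94 mm and grips with 3 to 60 N. Pads are 16 mm wide; open, the fingers measure 119 mm over their backs; the gripper's body (75 mm by 177 mm) begins 78 mm behind the grasp point.
Start: joints at [-1.33, 0.087, 1.371, -0, 1.684, -0.103], TCP at [0.185, -0.518, 0.206] pointing down, gripper open.
Joint ranges: [-3.1, 3.1], [-0.76, 2.03], [0.27, 2.55], [-1.08, 4.22], [0.17, 2.65], [-2.57, 2.57]. Speed limits (rad/s): [2.79, 2.79, 3.14, 3.14, 3.14, 3.14].

INTERFACE

Orientations are given as [roll, pitch, yaw] about the fixed x, y, z axes, in that order (R = Rz(yaw) Ry(pitch) Rx(roll)).
In Python, from bench import * gives the robot as it stands.
- The arm moves only by the tool step_arm, never from a script. Its argument "increments" is text: rows parted by semicolons, each of 6 numbers parted by spaces: the shift along the tool's x, y, z in cm, then the turn, a rotation vector about the tool's x, y, z in rad. A call has 1 to 5 rows; each row shifts and turns the commanded pose from where the row before left it, along the tool's axes as they then stand; what a row does not reach is not made up. A row lasts 1/10 s, in which the tool goes at most 50 mm and 8.59 degrees, less where a joint would pass 70% of its speed; a pose out of reach is approached as far as the arm can. A call is refused whole if a number of a shift passes 5 or a number of a turn 0.15, either way. A call with a gripper value outside its range is refused whole. "claw" is the gripper's target within -1 to 1 (shut at 1, half-way at 0, fully open at -1), set as the call begins (left out, the last holds). The fingers move at their own pace and stop on an object; the grip force is fixed at half the most. Time passes only in rows, so rows that do not move let the fingers close. It gives the time, the measured TCP pose, the force and the opening at its end, in the units of the state.
- get_obs(): the state, without advancing time (a new reading comes with each control period).
- snapshot(name): name is "scene" or "top" or "wrist"; returns the picture (420x560x3 uint8, red, green, blue); there is no depth.
- calibration(name): a dict with "camera_matrix" (3x3 intrinsics, pixels), "eye" and "orientation" of the camera in the world; the wrist camera has in their place "tool_from_camera" (4x4, takes a point from camera to tool coordinates, whose origin is the TCP and whose axes are the flange's). Camera axes: x right, y up, looking along -z (the intrinsics and any distortion apply to the point x, -y, -z); pixel columns grow to the right and rows downward; lengths in m; the calibration is good to about 2 mm. A picture is of the moment at which its call begins: read the wrist's pose just before it. calibration takes no time and is no camera call.
- close_job(): hands the job in, once; it reports no verdict.
The state is a dict: "time": time; "joint_positions": joint angles; "qvel": joint speeds; "joint_torque": joint torques, N m; "tool_pos": TCP position; "ee_rot": TCP orientation; "wrist_force": force on the tool from outside, world axes, zero at the start; "wrist_torque": the same for the moment, N m; "width": finger opening in m.
Only numpy, scipy, OpenCV 4.12 (cv2) and the standard library are available. Lean on these libraries where they do the work, as an engineer would, in place of code of your own. Each camera call takes 0.05 s, during which the arm holds its last target. There are 200 camera calls.

TASK

Get the sieve shaker ready for a sample: seat the pan in the ring on the shaker, nest the shallow fine sieve on the pan and the tall coarse sieve on top, each fully home and level, and leave the stack open. Stand the sample vial upright on the worktop just left of the shaker as you face it and lay the lid, knob up, on the worktop just right of it, both level with the stack and within 5 cm of the shaker's side. Leave the brass sieve, the beaker and the timer where they are.

Things in the scene. Friction and masses are not known exactly. Their poses are not given: they have to be found in the camera images.
- shaker: sieve shaker, light grey box 130 x 130 x 58 mm, immovable; panel with black knob faces the robot. Origin: centre of its underside on the worktop; x from panel to rear, y to its left as the robot sees it (sides at y = +/-65 mm), z up. On its top, centred, a metal seat ring 60 mm outside, 54 inside, 12 deep, rim at z = 78 mm. Seated pan's origin: on this axis at z = 69 mm.
- pan: steel collecting pan, 60 mm across, 39 mm high, smooth closed bottom, open 54 mm rim, 27 mm deep inside; 0.12 kg. Tapered foot below, 9 mm high, 44 mm across at its end, 51 at its root, enters a 54 mm rim until the shoulder (z = 9 mm) rests on it. Starts upright on its foot; origin: centre of the foot's underside, z up. A sieve nested on it has its origin 30 mm above the pan's.
- fine_sieve: shallow steel sieve, 60 mm across, 33 mm high, fine close wire cloth 14 mm below its open 54 mm rim; 0.10 kg. Tapered foot below, 9 mm high, 44 mm across at its end, 51 at its root, enters a 54 mm rim until the shoulder (z = 9 mm) rests on it. Starts upright on its foot; origin: centre of the foot's underside, z up. A sieve nested on it has its origin 24 mm above this one's.
- coarse_sieve: tall steel sieve, 60 mm across, 47 mm high, open coarse wire cloth (6 mm grid) 17 mm below its open 54 mm rim; 0.13 kg. Tapered foot below, 9 mm high, 44 mm across at its end, 51 at its root, enters a 54 mm rim until the shoulder (z = 9 mm) rests on it. Starts upright on its foot; origin: centre of the foot's underside, z up.
- lid: steel lid of the set: disc 60 mm across, z = 9 to 13 mm, with a black knob on top, z = 13 to 35 mm: neck 9 mm, 16 mm across from z = 20 up; 0.08 kg. Tapered foot below, 9 mm high, 44 mm across at its end, 51 at its root, enters a 54 mm rim until the shoulder (z = 9 mm) rests on it. Starts upright on its foot; origin: centre of the foot's underside, z up.
- sample_vial: glass sample vial with a white screw cap, 27 mm across and 57 mm high, the cap (23 mm across) being the top 13 mm; stands upright at the start. Origin at the centre of its underside, z up. About 22 g.
- brass_sieve: larger round brass sieve of another set, 76 mm across and 30 mm high, standing near the analyser, a fixed cabinet 0.28 m high at the right rear (all beyond x = 0.63 m, y below -0.25 m), and a fixed computer mouse 37 mm high (x 0.53 to 0.65, y -0.17 to -0.11 m); not part of this job. Origin at the centre of its underside.
- beaker: glass beaker, 54 mm across and 68 mm high; not part of this job. Origin at the centre of its underside.
- timer: white digital bench timer, 38 x 62 x 58 mm high; not part of this job. Origin at the centre of its underside.
Not all that is in view belongs to the job. Leave any orange or turquoise look-alike of the pan alone.

How it is judged:
At the end, for the whole second after the job is handed in: Pan, fine sieve, coarse sieve nested on the seat: each within 4 mm of the axis below, 3 mm of its height, 0.06 rad of level. Vial upright at the left and lid knob up at the right, on the worktop, at most 62 mm from the shaker's side, within 60 mm fore and aft of its middle. All at rest (horizontal distance between pan and shaker below 0.004 m and z of pan in the frame of shaker between 0.066 and 0.072 m and angle between each of pan, fine_sieve, coarse_sieve's own z axis and vertical below 0.06 rad and horizontal distance between fine_sieve and pan below 0.004 m and z of fine_sieve in the frame of pan between 0.027 and 0.033 m and horizontal distance between coarse_sieve and fine_sieve below 0.004 m and z of coarse_sieve in the frame of fine_sieve between 0.021 and 0.027 m and y of sample_vial in the frame of shaker between 0.075 and 0.142 m and x of sample_vial in the frame of shaker between -0.06 and 0.06 m and height (world z) of each of sample_vial, lid below 0.006 m and angle between each of sample_vial, lid's own z axis and vertical below 0.1 rad and y of lid in the frame of shaker between -0.158 and -0.092 m and x of lid in the frame of shaker between -0.06 and 0.06 m and linear speed of each of pan, fine_sieve, coarse_sieve, lid, sample_vial below 0.02 m/s); the robot touches nothing.
It fails at once if the brass sieve, the beaker or the timer is shifted by more than 25 mm (distance of any of brass_sieve, beaker, timer from where it was at the start of the episode above 0.025 m).
It fails at once if the beaker or the brass sieve is tipped (angle between any of beaker, brass_sieve's own z axis and vertical above 0.5 rad).
It also fails if it takes over 147 s, if anything falls off the work surface, if the arm or the gripper's body presses on something with over 40 N, if the wrist force passes 120 N, or if a joint passes its speed limit or range.

## Working session

There is one attempt and no reset: what is moved stays moved. The work goes in short steps, Python scripts to look and compute and a tool call to move; the robot and the scene stay as the last step left them, time stands still between calls to the robot, and variables do not carry over. Pictures are saved under pics/ and viewed, about 12 in all and at most 16, crops included, and the job is handed in when it is done.

Besides the shell and the picture viewer there is one more tool, called after ">>>" by a JSON object that holds its "method" and its "body". step_arm: Moves the arm, as the interface text tells. Its arguments: {"type":"object","properties":{"increments":{"type":"string"},"claw":{"type":"number"}},"required":["increments"]}

```bash
mkdir -p pics; ls; python3 - <<'E'
from bench import *
import cv2
print(get_obs())
for n in("scene","top","wrist"):
    print(n,calibration(n))
    cv2.imwrite(f"pics/{n}0.png",snapshot(n)[:,:,::-1])
E
```

```text
pics
{'time': 0.0, 'joint_positions': array([-1.33010392e+00,  8.79431166e-02,  1.37222532e+00, -1.92292303e-05,
        1.68359143e+00, -1.03092941e-01]), 'qvel': array([ 0.00040696, -0.00202386, -0.0016989 , -0.0013903 , -0.00056493,
       -0.00104551]), 'joint_torque': array([-2.12682258e-03, -3.40186250e+01, -3.02430224e+01,  7.15749850e-02,
        3.29425279e-02, -1.91505642e-04]), 'tool_pos': array([ 0.18524294, -0.51729251,  0.20432535]), 'ee_rot': array([-3.13943498e+00, -2.04018370e-04,  3.43782984e-01]), 'wrist_force': array([ 0.37121907, -0.0413074 ,  0.63829144]), 'wrist_torque': array([ 0.03636955, -0.05764997, -0.05231744]), 'width': 0.09389694663283858}
scene {'camera_matrix': array([[445.07186514,   0.        , 283.57741368],
       [  0.        , 445.07186514, 206.37789389],
       [  0.        ,   0.        ,   1.        ]]), 'eye': array([-0.39793415, -0.15128309,  0.85897342]), 'orientation': array([ 0.828653  ,  0.00859918, -1.38309331])}
top {'camera_matrix': array([[481.25257605,   0.        , 285.42097099],
       [  0.        , 481.25257605, 212.69743559],
       [  0.        ,   0.        ,   1.        ]]), 'eye': array([0.33927174, 0.0240189 , 1.5252779 ]), 'orientation': array([ 0.09277636,  0.02341199, -1.58323313])}
wrist {'camera_matrix': array([[336.97468536,   0.        , 281.37917487],
       [  0.        , 336.97468536, 216.41024669],
       [  0.        ,   0.        ,   1.        ]]), 'tool_from_camera': array([[ 3.14103545e-04,  9.68048296e-01,  2.50763630e-01,
         7.26870343e-02],
       [ 9.99999933e-01, -2.57269057e-04, -2.59426187e-04,
         1.93254470e-04],
       [-1.86623356e-04,  2.50763695e-01, -9.68048312e-01,
        -1.79006874e-01],
       [ 0.00000000e+00,  0.00000000e+00,  0.00000000e+00,
         1.00000000e+00]])}
```

View pics/scene0.png

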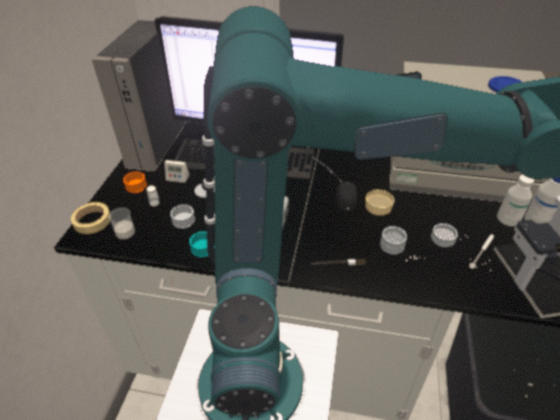

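View pics/top0.png

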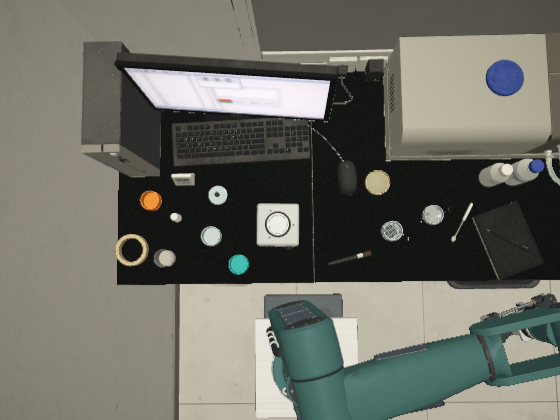

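```bash
python3 -c "
import bench;print([ (n,getattr(bench,n)) for n in dir(bench) if n[0]!='_' and not callable(getattr(bench,n))])"
```

```text
[('hold_point_z', 0.0188)]
```

Top view: shaker (278,225), pan (211,236), lid (218,195), vial (176,217), coarse sieve (392,231), fine sieve (433,215), turquoise/orange decoys, beaker (165,258), timer (182,180), brass sieve (377,182). Measure these.

```bash
cat > h.py <<'E'
from bench import *
import cv2, numpy as np
from scipy.spatial.transform import Rotation as R
def cam(n,obs=None):
    c=calibration(n);K=c["camera_matrix"]
    if n!="wrist": return K,R.from_euler('xyz',c["orientation"]).as_matrix(),np.array(c["eye"])
    T=c["tool_from_camera"];Rt=R.from_euler('xyz',obs["ee_rot"]).as_matrix()
    return K,Rt@T[:3,:3],obs["tool_pos"]+Rt@T[:3,3]
def ray(c,u,v,z):
    K,Rm,e=c;d=Rm@np.array([(u-K[0,2])/K[0,0],-(v-K[1,2])/K[1,1],-1])
    return e+d*(z-e[2])/d[2]
def proj(c,p):
    K,Rm,e=c;q=Rm.T@(np.array(p)-e)
    return np.array([K[0,2]+K[0,0]*q[0]/-q[2],K[1,2]-K[1,1]*q[1]/-q[2]])
def blob(img,c,seed,z,half=30,thr=70,zoom=1):
    """bright blob round the seed pixel, min enclosing circle cast onto plane z"""
    u,v=map(int,seed);g=img.min(2) if False else img.max(2)
    m=np.zeros_like(g);a=slice(max(v-half,0),v+half);b=slice(max(u-half,0),u+half)
    m[a,b]=(g[a,b]>thr)*255
    n=cv2.findContours(m,cv2.RETR_EXTERNAL,cv2.CHAIN_APPROX_NONE)[0]
    n=max(n,key=cv2.contourArea)
    (x,y),r=cv2.minEnclosingCircle(n)
    p=ray(c,x,y,z);q=ray(c,x+r,y,z)
    return (round(x,1),round(y,1),round(r,1)),p[:2].round(4),round(2*np.linalg.norm(p-q),4)
def look(name=None):
    o=get_obs();im=snapshot("wrist")
    if name: cv2.imwrite(f"pics/{name}.png",im[:,:,::-1])
    return o,im,cam("wrist",o)
E
python3 - <<'E'
from h import *
im=cv2.imread("pics/top0.png")[:,:,::-1];c=cam("top")
for n,s,z,h in [("shaker",(278,225),.058,30),("pan",(211,236),.039,17),("lid",(218,195),.013,17),("vial",(176,217),.057,9),("coarse",(392,231),.047,17),("fine",(433,215),.033,15),("brass",(377,182),.03,17),("beaker",(165,258),.068,14),("timer",(182,180),.058,16),("turq",(238,264),.039,17),("orange",(151,200),.039,17),("tape",(131,250),.03,20)]:
    print(n,*blob(im,c,s,z,h))
m=(im.max(2)>70).astype(np.uint8);m2=np.zeros_like(m);m2[195:255,248:308]=m[195:255,248:308]
n=max(cv2.findContours(m2*255,0,1)[0],key=cv2.contourArea);r=cv2.minAreaRect(n);print(r)
print([ray(c,*p,.058)[:2].round(4) for p in cv2.boxPoints(r)],ray(c,*r[0],.058))
cr=im[150:290,100:460][:,:,::-1];cv2.imwrite("pics/c1.png",cv2.resize(cr,None,fx=2.2,fy=2.2,interpolation=3))
E
```

```text
shaker (277.5, 224.0, 28.6) [0.4419 0.0813] 0.1751
pan (210.7, 235.8, 10.7) [0.4096 0.2898] 0.0665
lid (217.4, 194.8, 9.8) [0.5409 0.2733] 0.0628
vial (175.5, 217.0, 5.9) [0.468  0.3954] 0.0362
coarse (392.2, 231.1, 11.4) [ 0.416  -0.2692] 0.0696
fine (432.5, 214.5, 11.1) [ 0.4663 -0.3975] 0.0679
brass (377.2, 182.0, 12.9) [ 0.5709 -0.2309] 0.0801
beaker (164.4, 258.0, 10.8) [0.3427 0.4254] 0.0659
timer (182.7, 178.5, 12.6) [0.5873 0.3737] 0.0782
turq (238.1, 263.7, 10.6) [0.3225 0.2049] 0.0654
orange (150.2, 200.4, 11.2) [0.5228 0.4801] 0.0706
tape (124.5, 249.5, 23.7) [0.3708 0.5614] 0.1493
((277.0, 224.5), (43.0, 42.0), 90.0)
[array([0.5075, 0.1467]), array([0.5055, 0.0177]), array([0.374 , 0.0197]), array([0.3756, 0.1476])] [0.44038746 0.08287543 0.058     ]
```

View pics/c1.png

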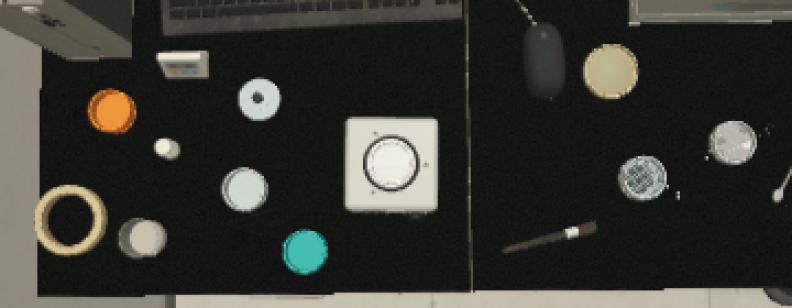

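>>> {"method": "step_arm", "body": {"increments": "0 0 0 0 0 0.115; 0 0 0 0 0 0.115; 3 0 0 0 0 0.114; 5 0 0 0 0 0; 5 0 0 0 0 0", "claw": 0}}

```text
time: 0.65
tool_pos: [0.3159, -0.5144, 0.2054]
ee_rot: [3.142, 0.0, -0.002]
wrist_force: [0.5, -1.0, 0.6]
width: 0.0574
```

>>> {"method": "step_arm", "body": {"increments": "3 -4 0 0 0 0; 3 -4 0 0 0 0; 3 -4 0 0 0 0; 3 -4 0 0 0 0; 0 -5 0 0 0 0"}}

```text
time: 1.15
tool_pos: [0.4375, -0.3027, 0.204]
ee_rot: [-3.14, 0.0, 0.001]
wrist_force: [1.0, 0.9, -0.5]
width: 0.0471
```

>>> {"method": "step_arm", "body": {"increments": "0 -5 0 0 0 0; 0 -5 0 0 0 0; 0 -5 0 0 0 0; 0 -5 0 0 0 0; 0 -5 0 0 0 0"}}

```text
time: 1.65
tool_pos: [0.4347, -0.0525, 0.2052]
ee_rot: [-3.142, -0.0, -0.001]
wrist_force: [-0.2, 0.3, -0.4]
width: 0.0473
```

>>> {"method": "step_arm", "body": {"increments": "0 -5 0 0 0 0; 0 -5 0 0 0 0; 0 -5 0 0 0 0; 0 -5 0 0 0 0; 0 -5 0 0 0 0"}}

```text
time: 2.15
tool_pos: [0.4347, 0.1975, 0.2053]
ee_rot: [3.141, -0.0, -0.0]
wrist_force: [1.1, -0.0, 0.4]
width: 0.0474
```

>>> {"method": "step_arm", "body": {"increments": "0 -5 0 0 0 0; 0 -5 0 0 0 0; 0 -5 0 0 0 0; 0 0 0 0 0 0; 0 0 0 0 0 0"}}

```text
time: 2.65
tool_pos: [0.4347, 0.3461, 0.2044]
ee_rot: [3.14, 0.002, 0.002]
wrist_force: [0.9, -0.1, 0.3]
width: 0.0469
```

```bash
python3 - <<'E'
from h import *
o,im,c=look("w1");print(o["tool_pos"],o["ee_rot"],o["joint_positions"])
for n,s,z,h in [("pan",(.409,.289),.039,.045),("lid",(.541,.274),.013,.045),("vial",(.468,.395),.057,.025),("shaker",(.44,.083),.058,.12)]:
    p=proj(c,(*s,z));hh=int(np.abs(proj(c,(s[0],s[1]+h,z))-p).max());print(n,p.round(),*blob(im,c,p,z,hh,90))
E
```

```text
[0.4347386  0.34612385 0.20436605] [3.13980478e+00 1.56660339e-03 2.13618358e-03] [ 5.70787904e-01  1.01987665e-01  1.35692365e+00 -6.67247606e-04
  1.68496414e+00  2.13937139e+00]
pan [335. 225.] (335.0, 229.9, 40.4) [0.4033 0.2883] 0.0863
lid [350.  96.] (351.6, 94.9, 31.0) [0.5418 0.2728] 0.0643
vial [230. 171.] (226.0, 164.9, 15.7) [0.4739 0.399 ] 0.0302
shaker [548. 200.] (515.5, 194.5, 76.9) [0.4457 0.1156] 0.1515
```

View pics/w1.png

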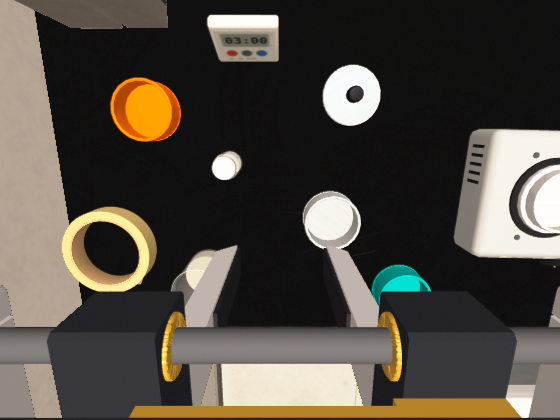

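Wrist view: vial cap (224,166), pan (331,221), lid (351,95), seat ring at (545,205); nothing is in the way of the vial grasp. Going for the vial.

>>> {"method": "step_arm", "body": {"increments": "3.7 0 0 0 0 0; 0 -5 0 0 0 0; 0 -0.3 4.5 0 0 0; 0 0 4.7 0 0 0; 0 0 0 0 0 0"}}

```text
time: 3.2
tool_pos: [0.4677, 0.3931, 0.1041]
ee_rot: [3.13, 0.015, -0.003]
wrist_force: [-0.9, -0.8, -1.3]
width: 0.0469
```

```bash
python3 - <<'E'
from h import *
o,im,c=look();print(o["tool_pos"])
cv2.imwrite("pics/w2.png",im[:,:,::-1])
p=proj(c,(.472,.4,.057));print(p)
g=im.min(2);m=np.zeros_like(g);u,v=map(int,p);m[v-45:v+45,u-45:u+45]=(g[v-45:v+45,u-45:u+45]>150)*255
n=max(cv2.findContours(m,0,1)[0],key=cv2.contourArea);(x,y),r=cv2.minEnclosingCircle(n);print(x,y,r,ray(c,x,y,.057),ray(c,x,y,.057)-ray(c,x+r,y,.057))
E
```

```text
[0.46771401 0.39312914 0.10407782]
[270.47751772 229.21571521]
267.0 221.5 23.690814971923828 [0.47763395 0.40235592 0.057     ] [ 8.99093738e-05  1.64705095e-02 -2.77555756e-17]
```

```bash
python3 - <<'E'
from h import *
o,im,c=look("w2");print(o["tool_pos"],o["ee_rot"])
cv2.imwrite("pics/w2c.png",cv2.resize(im[150:350,170:370,::-1],None,fx=3,fy=3))
E
```

```text
[0.47018678 0.3949326  0.10909173] [ 3.13528657e+00  8.33910747e-03 -2.53319711e-03]
```

View pics/w2c.png

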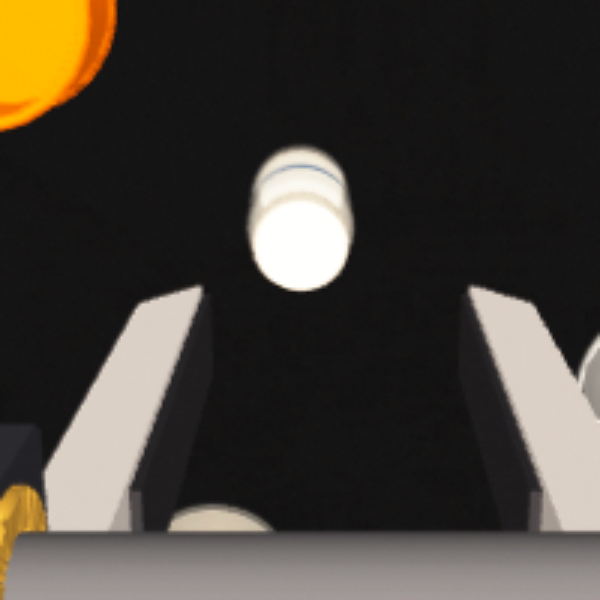

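```bash
python3 - <<'E'
from h import *
o=get_obs();c=cam("wrist",o);print(o["tool_pos"],ray(c,270.3,231,.057),ray(c,270.3,231,.057)-ray(c,286.3,231,.057), ray(c,271,208,0))
E
```

```text
[0.47246126 0.39673414 0.11336857] [0.4731931  0.40451178 0.057     ] [2.94663022e-05 1.16749742e-02 0.00000000e+00] [0.47708489 0.40555895 0.        ]
```

Vial cap at (270,231) px → about (0.472, 0.403). Descend, grip, lift.

>>> {"method": "step_arm", "body": {"increments": "0 -0.4 2 0 0 0; 0 0 4 0 0 0; 0 0 3 0 0 0; 0 0 1 0 0 0; 0 0 0 0 0 0"}}

```text
time: 3.8
tool_pos: [0.4736, 0.4026, 0.0152]
ee_rot: [-3.141, -0.002, -0.001]
wrist_force: [0.7, 0.3, 0.7]
width: 0.0468
```

>>> {"method": "step_arm", "body": {"increments": "0 0 0 0 0 0; 0 0 0 0 0 0; 0 0 0 0 0 0; 0 0 0 0 0 0; 0 0 0 0 0 0", "claw": 1}}

```text
time: 4.3
tool_pos: [0.4737, 0.4034, 0.0159]
ee_rot: [-3.139, -0.004, -0.0]
wrist_force: [-0.1, 0.1, 5.5]
width: 0.0263
```

>>> {"method": "step_arm", "body": {"increments": "0 0 -3 0 0 0; 0 0 -4.5 0 0 0; 0 3 -2 0 0 0; -1 4.5 0 0 0 0; -1 4.5 0 0 0 0"}}

```text
time: 4.8
tool_pos: [0.4527, 0.2819, 0.1097]
ee_rot: [-3.141, -0.003, 0.001]
wrist_force: [0.5, -0.3, -0.3]
width: 0.026
```

>>> {"method": "step_arm", "body": {"increments": "-0.9 4.5 0 0 0 0; 0 4.5 0 0 0 0; 0 0.8 0 0 0 0; 0 0 2 0 0 0; 0 0 3 0 0 0"}}

```text
time: 5.3
tool_pos: [0.4456, 0.1852, 0.0604]
ee_rot: [-3.139, -0.006, -0.001]
wrist_force: [0.4, 0.3, -0.3]
width: 0.0259
```

>>> {"method": "step_arm", "body": {"increments": "0 0 2.5 0 0 0; 0 0 1 0 0 0; 0 0 0.5 0 0 0; 0 0 0.5 0 0 0; 0 0 0 0 0 0"}}

```text
time: 5.8
tool_pos: [0.4443, 0.1853, 0.0158]
ee_rot: [-3.141, -0.002, 0.0]
wrist_force: [-2.6, -0.7, 4.9]
width: 0.0259
```

>>> {"method": "step_arm", "body": {"increments": "0 0 0 0 0 0; 0 0 0 0 0 0; 0 0 0 0 0 0; 0 0 -1 0 0 0; 0 0 -4 0 0 0", "claw": 0}}

```text
time: 6.3
tool_pos: [0.4397, 0.1834, 0.06]
ee_rot: [3.139, 0.01, -0.0]
wrist_force: [-0.5, 0.3, 0.5]
width: 0.0471
```

>>> {"method": "step_arm", "body": {"increments": "0 0 -5 0 0 0; 3 -3 -2 0 0 0; 3.5 -3 0 0 0 0; 3.2 -2.7 0 0 0 0; 0 0 0 0 0 0"}}

```text
time: 6.8
tool_pos: [0.5429, 0.2739, 0.1318]
ee_rot: [-3.141, 0.001, 0.001]
wrist_force: [0.1, -0.8, -1.1]
width: 0.0469
```

>>> {"method": "step_arm", "body": {"increments": "0 0 0 0 0 0; 0 0 0 0 0 0; 0 0 0 0 0 0"}}

```text
time: 7.1
tool_pos: [0.5397, 0.2708, 0.1343]
ee_rot: [-3.142, -0.001, -0.001]
wrist_force: [0.4, 0.2, 0.1]
width: 0.0471
```

```bash
python3 - <<'E'
from h import *
o,im,c=look("w3");print(o["tool_pos"],o["ee_rot"],proj(c,(.5418,.2728,.013)),proj(c,(.5418,.2728,.035)))
p=proj(c,(.5418,.2728,.013));print(blob(im,c,p,.013,70,120))
E
```

```text
[0.53971352 0.27079011 0.13432102] [-3.14153841e+00 -7.50950852e-04 -7.33804073e-04] [278.92469242 208.98502009] [278.7495438 214.8867884]
((278.6, 208.0, 32.7), array([0.5427, 0.2731]), np.float64(0.0598))
```

View pics/w3.png

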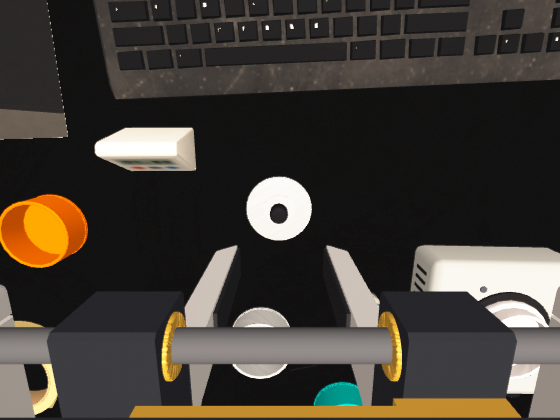

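Lid disc at (279,208), measured 59.8 mm across at (0.5427, 0.2731): consistent. Grip its knob.

>>> {"method": "step_arm", "body": {"increments": "0.3 -0.2 3 0 0 0; 0 0 4 0 0 0; 0 0 3 0 0 0; 0 0 1.2 0 0 0; 0 0 0.4 0 0 0"}}

```text
time: 7.65
tool_pos: [0.5422, 0.2728, 0.0164]
ee_rot: [3.141, 0.002, -0.001]
wrist_force: [0.4, 0.3, -0.4]
width: 0.0471
```

>>> {"method": "step_arm", "body": {"increments": "0 0 0 0 0 0; 0 0 0 0 0 0; 0 0 0 0 0 0; 0 0 0 0 0 0; 0 0 0 0 0 0", "claw": 1}}

```text
time: 8.15
tool_pos: [0.5441, 0.2737, 0.0187]
ee_rot: [-3.141, -0.002, -0.0]
wrist_force: [-0.5, -0.2, 3.0]
width: 0.0151
```

>>> {"method": "step_arm", "body": {"increments": "0 0 -3 0 0 0; 0 0 -5 0 0 0; 0 0 -5 0 0 0; -1.5 4.5 0 0 0 0; -1.5 4.5 0 0 0 0"}}

```text
time: 8.65
tool_pos: [0.5146, 0.1837, 0.1503]
ee_rot: [-3.141, -0.006, 0.002]
wrist_force: [0.2, -1.0, -1.7]
width: 0.0147
```

>>> {"method": "step_arm", "body": {"increments": "-1.5 4.6 0 0 0 0; -1.5 4.6 0 0 0 0; -1.5 4.6 0 0 0 0; -1.5 4.6 0 0 0 0; -1.3 4.6 0 0 0 0"}}

```text
time: 9.15
tool_pos: [0.4392, -0.0479, 0.1475]
ee_rot: [3.141, -0.001, 0.0]
wrist_force: [0.1, 0.4, -2.4]
width: 0.0148
```

>>> {"method": "step_arm", "body": {"increments": "0 0 2 0 0 0; 0 0 4 0 0 0; 0 0 4 0 0 0; 0 0 1.5 0 0 0; 0 0 0.5 0 0 0"}}

```text
time: 9.65
tool_pos: [0.438, -0.046, 0.0249]
ee_rot: [-3.14, 0.005, -0.0]
wrist_force: [-0.4, 0.7, -1.0]
width: 0.0149
```

>>> {"method": "step_arm", "body": {"increments": "0 0 0.5 0 0 0; 0 0 0.3 0 0 0; 0 0 0.2 0 0 0; 0 0 0 0 0 0"}}

```text
time: 10.05
tool_pos: [0.4413, -0.0466, 0.0187]
ee_rot: [3.141, -0.002, -0.0]
wrist_force: [0.9, 0.6, 0.9]
width: 0.0149
```

>>> {"method": "step_arm", "body": {"increments": "0 0 0 0 0 0; 0 0 0 0 0 0; 0 0 0 0 0 0; 0 0 -2 0 0 0; 0 0 -5 0 0 0", "claw": 0}}

```text
time: 10.55
tool_pos: [0.4362, -0.0456, 0.0834]
ee_rot: [-3.139, 0.011, -0.0]
wrist_force: [0.3, 0.7, 0.7]
width: 0.0465
```

>>> {"method": "step_arm", "body": {"increments": "0 0 -5 0 0 0; 0 -2 -4.5 0 0 0; 0 -5 0 0 0 0; 0 -5 0 0 0 0; 0 -1 0 0 0 0", "claw": -1}}

```text
time: 11.05
tool_pos: [0.44, 0.0875, 0.1831]
ee_rot: [-3.14, -0.001, 0.005]
wrist_force: [-0.0, -0.4, -0.8]
width: 0.0839
```

>>> {"method": "step_arm", "body": {"increments": "0 0 0 0 0 0; 0 0 0 0 0 0; 0 0 0 0 0 0; 0 0 0 0 0 0"}}

```text
time: 11.45
tool_pos: [0.4404, 0.0822, 0.1822]
ee_rot: [3.141, 0.0, -0.003]
wrist_force: [0.1, -0.5, 0.1]
width: 0.0938
```

```bash
python3 - <<'E'
from h import *
o,im,c=look("w4");print(o["tool_pos"],o["ee_rot"])
for p in [(.44,.083,.058),(.44,.083,.078)]:print(proj(c,p))
E
```

```text
[0.44037265 0.0821888  0.18222827] [ 3.14108711e+00  4.36797723e-04 -2.58492011e-03]
[280.17276189 210.70072946]
[280.11200424 216.10828192]
```

View pics/w4.png

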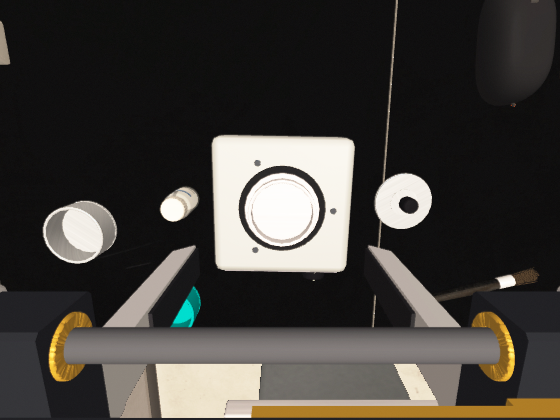

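Vial stands upright left (180,205), lid lies flat right (403,201), ring centred near (282,209). Measure ring.

```bash
cat >> h.py <<'E'
def circ(im,c,seed,z,R0,rng=0.25,thr=None):
    """rim circle of radius R0 at height z: refine by radial edge search about the seed, least squares"""
    g=cv2.GaussianBlur(im,(3,3),0).max(2).astype(float)
    p0=np.array(seed,float)
    for _ in range(4):
        pts=[]
        for t in np.arange(0,2*np.pi,.1):
            r=np.linspace(R0*(1-rng),R0*(1+rng),60)
            P=np.array([proj(c,(p0[0]+q*np.cos(t),p0[1]+q*np.sin(t),z)) for q in r]).astype(np.float32)
            s=cv2.remap(g.astype(np.float32),P[:,0].copy(),P[:,1].copy(),1).ravel()
            d=np.diff(s);i=d.argmin()
            if d[i]<-4: pts.append(p0+r[i]*np.array([np.cos(t),np.sin(t)]))
        pts=np.array(pts);A=np.c_[2*pts,np.ones(len(pts))];w=np.ones(len(pts),bool)
        for _ in range(5):
            x=np.linalg.lstsq(A[w],(pts[w]**2).sum(1),rcond=None)[0];rr=np.sqrt(x[2]+x[0]**2+x[1]**2)
            e=abs(np.linalg.norm(pts-x[:2],axis=1)-rr);w=e<max(.0015,1.5*np.median(e))
        p0=x[:2]
    return p0.round(4),round(rr,4),int(w.sum())
E
python3 - <<'E'
from h import *
o=get_obs();c=cam("wrist",o);im=cv2.imread("pics/w4.png")[:,:,::-1].copy()
print(circ(im,c,(.44,.083),.078,.030,.2))
g=im.min(2);m=((g>150)*255).astype(np.uint8);m[:, :205]=0;m[:,362:]=0;m[:125]=0;m[285:]=0
n=max(cv2.findContours(m,0,1)[0],key=cv2.contourArea);r=cv2.minAreaRect(n);print(r,[ray(c,*q,.058).round(4) for q in cv2.boxPoints(r)],ray(c,*r[0],.058))
ho=[ (282.5,207.5)];print(ray(c,282.5,207.5,.058))
E
```

```text
(array([0.4453, 0.0819]), np.float64(0.0323), 63)
((281.89678955078125, 203.4697265625), (142.05018615722656, 135.1834716796875), 1.080924153327942) [array([0.3813, 0.1518, 0.058 ]), array([0.5086, 0.1425, 0.058 ]), array([0.5061, 0.0181, 0.058 ]), array([0.3782, 0.0139, 0.058 ])] [0.44685712 0.0815773  0.058     ]
[0.44304924 0.08102689 0.058     ]
```

```bash
python3 - <<'E'
from h import *
im=cv2.imread("pics/w4.png");o=get_obs();c=cam("wrist",o)
cv2.imwrite("pics/w4c.png",cv2.resize(im[155:260,230:335],None,fx=5.5,fy=5.5,interpolation=cv2.INTER_NEAREST))
g=im.max(2);print(g[209,235:330]);print(g[160:260,282])
E
```

```text
[247 247 244 159  44  44  44  43  44 120 253 254 254 250 254 253 239 251
 254 254 254 254 254 254 254 254 254 254 254 254 254 254 254 254 254 254
 254 254 254 254 254 254 254 254 254 254 254 254 254 254 254 254 254 254
 254 254 254 254 254 254 254 254 254 254 254 254 254 254 254 254 254 254
 254 254 254 254 253 184 254 254 254 251 254 253 180  43  43  45  44  54
 141 248 248 248 246]
[249 249 249 249 248 214  46  44  45  43  44  43  86 240 255 255 255 254
 207 213 254 255 250 250 254 254 254 254 254 254 254 254 254 254 255 254
 254 254 254 254 254 254 254 254 254 254 254 254 254 254 254 254 254 255
 254 254 254 254 254 254 254 254 254 254 254 254 254 254 254 254 254 254
 254 254 254 254 254 254 254 241 203 205 206 228 254 254 152  45  46  54
 129 245 245 245 245 245 244 245 245 245]
```

View pics/w4c.png

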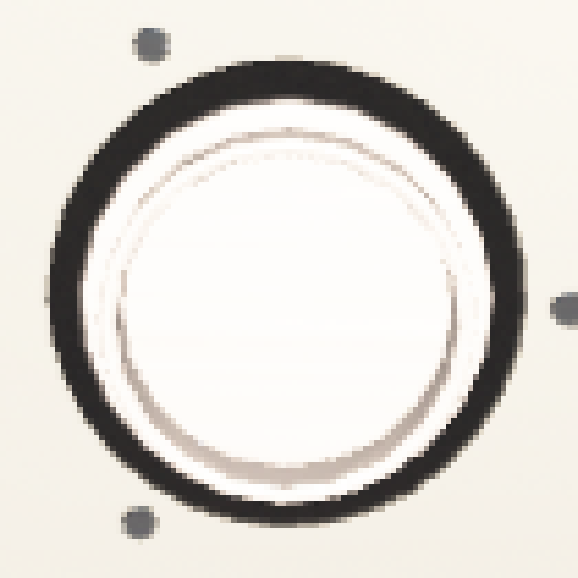

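```bash
python3 - <<'E'
from h import *
o=get_obs();c=cam("wrist",o);print(o["tool_pos"])
for n,y,z in [("blackbot",525,.058),("blacktop",58,.058),("rimoutbot",503,.078),("rimoutbot",503,.07),("rimoutbot",503,.058),("riminbot",486,.078),("riminbot",486,.066),("dark top",130,.078),("dark2top",155,.078),("floorbot",465,.066),("outtop",100,.078),("outtop",100,.058)]: print(n,z,ray(c,282.3,155+y/5.5-.5,z)[:2].round(4))
for n,x,z in [("outL",82,.078),("outR",493,.078),("inL",118,.066),("inR",458,.066),("inL",118,.078),("inR",458,.078)]: print(n,ray(c,230+x/5.5-.5,209,z)[:2].round(4))
E
```

```text
[0.4403874  0.08235155 0.18227441]
blackbot 0.058 [0.4015 0.0813]
blacktop 0.058 [0.482  0.0812]
rimoutbot 0.078 [0.4126 0.0813]
rimoutbot 0.07 [0.4098 0.0813]
rimoutbot 0.058 [0.4055 0.0813]
riminbot 0.078 [0.4155 0.0813]
riminbot 0.066 [0.4114 0.0813]
dark top 0.078 [0.4731 0.0812]
dark2top 0.078 [0.4692 0.0812]
floorbot 0.066 [0.4151 0.0813]
outtop 0.078 [0.4777 0.0812]
outtop 0.058 [0.4752 0.0812]
outL [0.4464 0.114 ]
outR [0.4463 0.0495]
inL [0.4436 0.1094]
inR [0.4435 0.0538]
inL [0.4464 0.1083]
inR [0.4463 0.055 ]
```

Ring axis ≈ (0.4425, 0.0813). Now over the pan.

>>> {"method": "step_arm", "body": {"increments": "-0.7 -4.5 0 0 0 0; -0.7 -4.5 0 0 0 0; -0.7 -4.5 0 0 0 0; -0.7 -4.5 0 0 0 0; -0.5 -2.7 3.5 0 0 0"}}

```text
time: 12.0
tool_pos: [0.4103, 0.2944, 0.1524]
ee_rot: [-3.135, -0.01, 0.001]
wrist_force: [0.7, 0.1, -0.8]
width: 0.094
```

>>> {"method": "step_arm", "body": {"increments": "0 0 0 0 0 0; 0 0 0 0 0 0; 0 0 0 0 0 0; 0 0 0 0 0 0"}}

```text
time: 12.4
tool_pos: [0.4086, 0.2896, 0.149]
ee_rot: [-3.141, -0.003, -0.003]
wrist_force: [0.4, -0.3, 0.7]
width: 0.0943
```

```bash
python3 - <<'E'
from h import *
o,im,c=look("w5");print(o["tool_pos"],o["ee_rot"])
print(circ(im,c,(.407,.289),.039,.030,.2))
p=proj(c,(.408,.289,.039)).astype(int);print(p)
cv2.imwrite("pics/w5c.png",cv2.resize(im[p[1]-50:p[1]+50,p[0]-50:p[0]+50,::-1],None,fx=5,fy=5,interpolation=cv2.INTER_NEAREST))
E
```

```text
[0.4086426  0.28956585 0.1489966 ] [-3.14070331e+00 -2.51991289e-03 -2.55080158e-03]
(array([0.4123, 0.2913]), np.float64(0.0307), 56)
[281 215]
```

View pics/w5c.png

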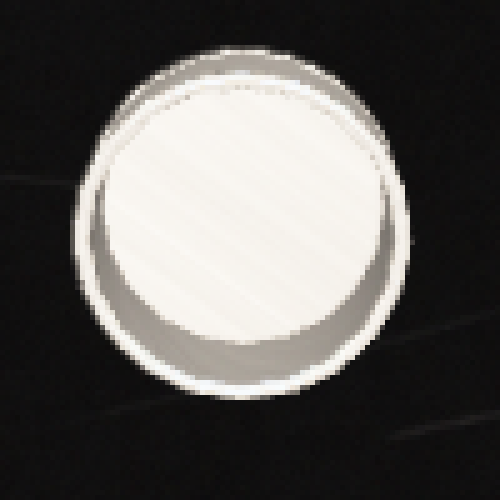

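```bash
python3 - <<'E'
from h import *
o=get_obs();c=cam("wrist",o);print(o["tool_pos"])
L=ray(c,231+75/5-.5,211.8,.039);Rr=ray(c,231+410/5-.5,211.8,.039);t=ray(c,279,165+75/5-.5,.039);b=ray(c,279,165+398/5-.5,.039)
print(L,Rr,t,b,(L+Rr)/2,(t+b)/2)
E
```

```text
[0.40854903 0.28966054 0.14892155]
[0.41100566 0.32118792 0.039     ] [0.4108904  0.26205425 0.039     ] [0.4395735  0.29150901 0.039     ] [0.38088556 0.29173499 0.039     ] [0.41094803 0.29162108 0.039     ] [0.41022953 0.291622   0.039     ]
```

Pan rim 59 mm across, centre (0.4103, 0.2916). Grip it.

>>> {"method": "step_arm", "body": {"increments": "0.2 -0.2 3 0 0 0; 0 0 4.5 0 0 0; 0 0 4.2 0 0 0; 0 0 1.5 0 0 0; 0 0 0.5 0 0 0"}}

```text
time: 12.95
tool_pos: [0.4083, 0.291, 0.0085]
ee_rot: [3.139, 0.003, -0.002]
wrist_force: [-0.8, 0.1, -0.4]
width: 0.0936
```

>>> {"method": "step_arm", "body": {"increments": "0 0 0 0 0 0; 0 0 0 0 0 0; 0 0 0 0 0 0; 0 0 0 0 0 0; 0 0 0 0 0 0", "claw": 1}}

```text
time: 13.45
tool_pos: [0.41, 0.2927, 0.0114]
ee_rot: [-3.141, -0.002, -0.0]
wrist_force: [0.2, -1.1, 2.9]
width: 0.0582
```

>>> {"method": "step_arm", "body": {"increments": "0 0 -3 0 0 0; 0 0 -4.5 0 0 0; 0 0 -4.5 0 0 0; 0.6 4.5 0 0 0 0; 0.6 4.5 0 0 0 0"}}

```text
time: 13.95
tool_pos: [0.4225, 0.2028, 0.1329]
ee_rot: [-3.14, -0.005, 0.003]
wrist_force: [0.7, -0.7, -1.8]
width: 0.0581
```

>>> {"method": "step_arm", "body": {"increments": "0.7 4.5 0 0 0 0; 0.7 4.5 0 0 0 0; 0.6 3.1 0 0 0 0; 0 0 1 0 0 0; 0 0 0 0 0 0"}}

```text
time: 14.45
tool_pos: [0.4402, 0.0812, 0.119]
ee_rot: [-3.141, 0.003, -0.002]
wrist_force: [-0.6, -0.1, -1.7]
width: 0.0585
```

>>> {"method": "step_arm", "body": {"increments": "0 0 0 0 0 0; 0 0 0 0 0 0; 0 0 0 0 0 0"}}

```text
time: 14.75
tool_pos: [0.4413, 0.0825, 0.1207]
ee_rot: [-3.141, -0.0, 0.002]
wrist_force: [-0.4, 0.0, -0.5]
width: 0.0581
```

```bash
python3 - <<'E'
from h import *
o,im,c=look("w6");print(o["tool_pos"],o["ee_rot"])
cv2.imwrite("pics/w6c.png",cv2.resize(im[130:330,160:400,::-1],None,fx=2.5,fy=2.5))
E
```

```text
[0.441294   0.08254892 0.12066602] [-3.14149152e+00 -3.14901280e-04  1.80432202e-03]
```

View pics/w6c.png

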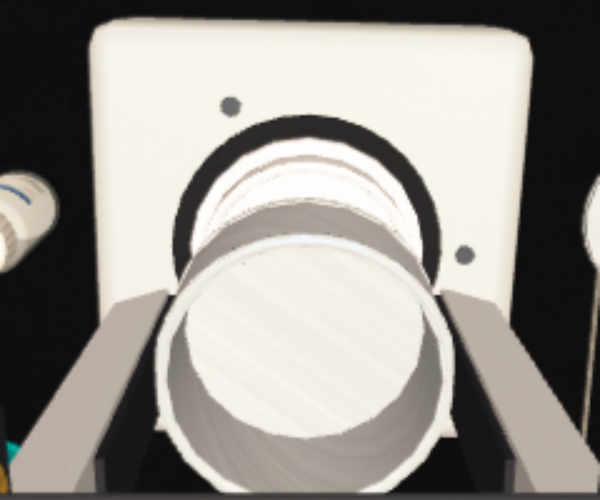

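Pan hangs level, aligned with the ring (crop x 306 vs 307). Lower it.

>>> {"method": "step_arm", "body": {"increments": "0.1 0 1 0 0 0; 0 0 1 0 0 0; 0 0 0.7 0 0 0; 0 0 0.5 0 0 0; 0 0 0.3 0 0 0"}}

```text
time: 15.3
tool_pos: [0.4418, 0.0814, 0.0844]
ee_rot: [3.141, 0.002, -0.0]
wrist_force: [0.5, 0.3, -1.5]
width: 0.0582
```

>>> {"method": "step_arm", "body": {"increments": "0 0 0.3 0 0 0; 0 0 0.2 0 0 0; 0 0 0 0 0 0; 0 0 0 0 0 0"}}

```text
time: 15.7
tool_pos: [0.4425, 0.0815, 0.0807]
ee_rot: [3.142, -0.001, -0.0]
wrist_force: [0.2, -0.3, -0.1]
width: 0.0584
```

>>> {"method": "step_arm", "body": {"increments": "0 0 0.1 0 0 0; 0 0 0 0 0 0"}}

```text
time: 15.9
tool_pos: [0.4426, 0.0815, 0.0805]
ee_rot: [3.142, -0.001, -0.0]
wrist_force: [-3.1, -0.1, 4.6]
width: 0.058
```

>>> {"method": "step_arm", "body": {"increments": "0 0 0 0 0 0; 0 0 0 0 0 0; 0 0 0 0 0 0; 0 0 0 0 0 0; 0 0 -1 0 0 0", "claw": -1}}

```text
time: 16.4
tool_pos: [0.441, 0.0814, 0.0882]
ee_rot: [3.141, 0.004, -0.0]
wrist_force: [0.2, -0.1, 0.0]
width: 0.0929
```

>>> {"method": "step_arm", "body": {"increments": "0 0 -4 0 0 0; 0 0 -5 0 0 0; 0 0 -3 0 0 0; 0 0 0 0 0 0; 0 0 0 0 0 0"}}

```text
time: 16.9
tool_pos: [0.4427, 0.0815, 0.2104]
ee_rot: [-3.142, -0.002, -0.0]
wrist_force: [-0.4, -0.1, -0.2]
width: 0.0942
```

>>> {"method": "step_arm", "body": {"increments": "0 0 0 0 0 0; 0 0 0 0 0 0; 0 0 0 0 0 0"}}

```text
time: 17.2
tool_pos: [0.4416, 0.0815, 0.2079]
ee_rot: [3.141, 0.003, -0.0]
wrist_force: [-0.1, -0.1, -0.6]
width: 0.0934
```

```bash
cat >> h.py <<'E'
def crop(im,p,h,f,name):
    u,v=map(int,p);cv2.imwrite(f"pics/{name}.png",cv2.resize(im[v-h:v+h,u-h:u+h,::-1],None,fx=f,fy=f,interpolation=cv2.INTER_NEAREST));return u-h,v-h
E
python3 - <<'E'
from h import *
o,im,c=look("w7");print(o["tool_pos"],o["ee_rot"])
print(circ(im,c,(.4425,.0813),.108,.030,.2),crop(im,proj(c,(.4425,.0813,.09)),65,4.5,"w7c"))
E
```

```text
[0.44157016 0.08146126 0.20792983] [ 3.14129471e+00  2.95840283e-03 -2.40207234e-04]
(array([0.4533, 0.0816]), np.float64(0.0283), 54) (216, 145)
```

View pics/w7c.png

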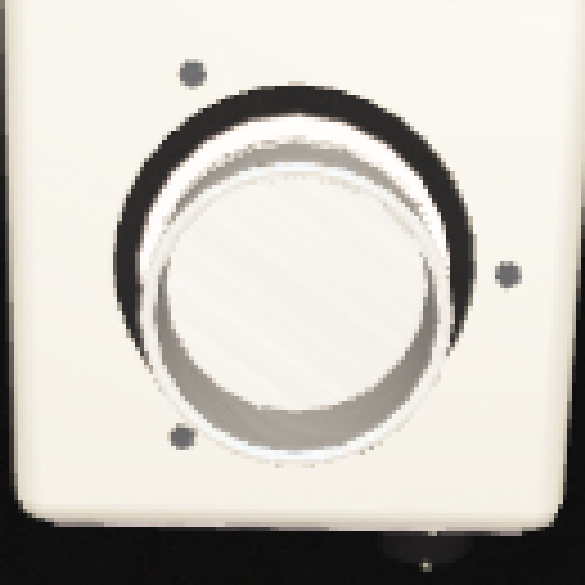

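Pan is home (contact 4.6 N at exactly the expected height, concentric). Now to the fine sieve.

>>> {"method": "step_arm", "body": {"increments": "0 4 0 0 0 0; 0.3 4.9 0 0 0 0; 0.3 4.9 0 0 0 0; 0.3 4.9 0 0 0 0; 0.3 4.9 0 0 0 0"}}

```text
time: 17.75
tool_pos: [0.4539, -0.1563, 0.2091]
ee_rot: [-3.141, 0.0, -0.0]
wrist_force: [1.1, 0.3, -0.2]
width: 0.0938
```

>>> {"method": "step_arm", "body": {"increments": "0.3 4.9 0 0 0 0; 0.3 4.9 0 0 0 0; 0.3 4.9 0 0 0 0; 0.2 4.9 0 0 0 0; 0.2 4.7 1 0 0 0"}}

```text
time: 18.25
tool_pos: [0.4674, -0.4002, 0.2003]
ee_rot: [3.14, -0.002, -0.001]
wrist_force: [1.1, 0.7, 0.9]
width: 0.0939
```

>>> {"method": "step_arm", "body": {"increments": "0 0 3 0 0 0; 0 0 3 0 0 0; 0 0 0 0 0 0; 0 0 0 0 0 0; 0 0 0 0 0 0"}}

```text
time: 18.75
tool_pos: [0.4681, -0.3979, 0.1417]
ee_rot: [3.139, -0.002, 0.0]
wrist_force: [0.7, -0.5, 0.0]
width: 0.0937
```

>>> {"method": "step_arm", "body": {"increments": "0 0 0 0 0 0; 0 0 0 0 0 0"}}

```text
time: 18.95
tool_pos: [0.468, -0.3978, 0.1416]
ee_rot: [3.139, -0.002, 0.0]
wrist_force: [-1.0, -0.3, -0.7]
width: 0.0935
```

```bash
python3 - <<'E'
from h import *
o,im,c=look("w8");print(o["tool_pos"],o["ee_rot"])
print(proj(c,(.4663,-.3975,.033)),circ(im,c,(.466,-.3975),.033,.030,.25),circ(im,c,(.416,-.269),.047,.03,.25))
E
```

```text
[ 0.46799173 -0.39780983  0.14156654] [ 3.13904775e+00 -2.41571165e-03  2.98170529e-04]
[280.4430133  216.66412481] (array([ 0.4692, -0.401 ]), np.float64(0.0304), 61) (array([ 0.4188, -0.2708]), np.float64(0.0294), 33)
```

View pics/w8.png

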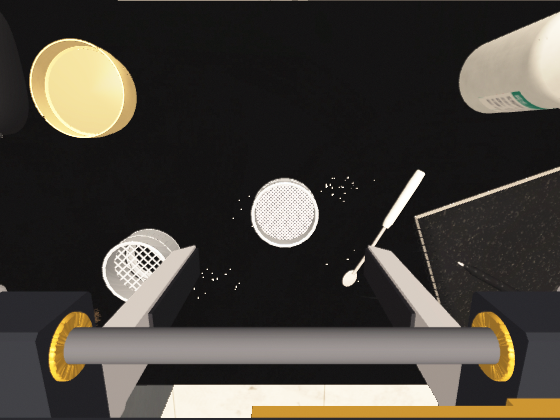

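Fine cloth at (285,212) is the fine sieve; coarse 6 mm grid at (140,265). A spoon at (385,230) lies clear of the right finger's path? Check, and refine using only rim points not backed by the outer wall.

```bash
cat >> h.py <<'E'
def rim(im,c,seed,z,R0=.0297,half=True):
    from scipy.optimize import least_squares
    g=cv2.GaussianBlur(im,(3,3),0).max(2).astype(np.float32);p0=np.array(seed,float)
    for _ in range(4):
        pts=[]
        for t in np.arange(0,2*np.pi,.07):
            if half and np.cos(t)>0.1: continue
            r=np.linspace(R0+.006,R0-.006,49)
            P=np.array([proj(c,(p0[0]+q*np.cos(t),p0[1]+q*np.sin(t),z)) for q in r]).astype(np.float32)
            s=cv2.remap(g,P[:,:1].copy(),P[:,1:].copy(),1).ravel()
            i=np.diff(s).argmax()
            if np.diff(s)[i]>5: pts.append(p0+r[i]*np.array([np.cos(t),np.sin(t)]))
        pts=np.array(pts)
        q=least_squares(lambda a:np.linalg.norm(pts-a,axis=1)-R0,p0,loss='soft_l1',f_scale=.0005)
        p0=q.x
    d=np.linalg.norm(pts-p0,axis=1);return p0.round(4),len(pts),np.median(d).round(4),d.std().round(4)
E
python3 - <<'E'
from h import *
ld=lambda n:cv2.imread(f"pics/{n}.png")[:,:,::-1].copy()
o=get_obs();c=cam("wrist",o)
print(rim(ld("w8"),c,(.468,-.4),.033))
print("spoon",[ray(c,u,v,0).round(3) for u,v in[(418,175),(350,278),(372,247)]])
o2=dict(o);o2["tool_pos"]=np.array([.4086,.2896,.149]);o2["ee_rot"]=np.array([-3.1407,-.0025,-.0025])
print("pan test",rim(ld("w5"),cam("wrist",o2),(.412,.289),.039))
o2["tool_pos"]=np.array([.44157,.08146,.20793]);o2["ee_rot"]=np.array([3.1413,.003,-.0002])
c=cam("wrist",o2);L,Rr,t,b=[ray(c,u,v,.108) for u,v in [(216+140/4.5-.5,213.5),(216+455/4.5-.5,213.5),(281.6,145+160/4.5-.5),(281.6,145+463/4.5-.5)]]
print("pan seated",L,Rr,t,b,(L+Rr)/2,(t+b)/2)
E
```

```text
(array([ 0.4675, -0.401 ]), 47, np.float64(0.0297), np.float64(0.0003))
spoon [array([ 0.499, -0.528,  0.   ]), array([ 0.392, -0.469,  0.   ]), array([ 0.426, -0.489,  0.   ])]
pan test (array([0.4103, 0.2916]), 47, np.float64(0.0297), np.float64(0.0002))
pan seated [0.44435071 0.11085559 0.108     ] [0.4443485  0.05113629 0.108     ] [0.47303498 0.08101553 0.108     ] [0.41372287 0.08099867 0.108     ] [0.44434961 0.08099594 0.108     ] [0.44337893 0.0810071  0.108     ]
```

>>> {"method": "step_arm", "body": {"increments": "0 0.3 3 0 0 0; 0 0 4.5 0 0 0; 0 0 3.8 0 0 0; 0 0 1.3 0 0 0; 0 0 0.5 0 0 0"}}

```text
time: 19.5
tool_pos: [0.4666, -0.3997, 0.0071]
ee_rot: [-3.14, 0.002, -0.0]
wrist_force: [-0.1, -0.0, 0.8]
width: 0.0938
```

>>> {"method": "step_arm", "body": {"increments": "0 0 0 0 0 0; 0 0 0 0 0 0; 0 0 0 0 0 0; 0 0 0 0 0 0; 0 0 0 0 0 0", "claw": 1}}

```text
time: 20.0
tool_pos: [0.4678, -0.401, 0.0098]
ee_rot: [3.14, -0.002, -0.0]
wrist_force: [0.1, 0.3, 2.3]
width: 0.0598
```

>>> {"method": "step_arm", "body": {"increments": "0 0 -2 0 0 0; 0 0 -4.5 0 0 0; 0 0 -4.5 0 0 0; 0 0 -4 0 0 0; -0.2 -4.8 0 0 0 0"}}

```text
time: 20.5
tool_pos: [0.468, -0.359, 0.1666]
ee_rot: [3.129, -0.011, -0.006]
wrist_force: [1.4, 0.5, -0.5]
width: 0.0594
```

>>> {"method": "step_arm", "body": {"increments": "-0.2 -4.8 0 0 0 0; -0.2 -4.8 0 0 0 0; -0.2 -4.8 0 0 0 0; -0.3 -4.8 0 0 0 0; -0.3 -4.8 0 0 0 0"}}

```text
time: 21.0
tool_pos: [0.4526, -0.1106, 0.1584]
ee_rot: [-3.141, -0.0, -0.001]
wrist_force: [-0.2, 0.1, -2.2]
width: 0.0595
```

>>> {"method": "step_arm", "body": {"increments": "-0.3 -4.8 0 0 0 0; -0.3 -4.8 0 0 0 0; -0.2 -4.8 0 0 0 0; -0.2 -4.9 0 0 0 0; 0 -0.1 0 0 0 0"}}

```text
time: 21.5
tool_pos: [0.4422, 0.0869, 0.1586]
ee_rot: [-3.139, 0.0, 0.009]
wrist_force: [-0.3, -0.9, -0.8]
width: 0.0598
```

>>> {"method": "step_arm", "body": {"increments": "0 0 0.5 0 0 0; 0 0 0 0 0 0; 0 0 0 0 0 0; 0 0 0 0 0 0; 0 0 0 0 0 0"}}

```text
time: 22.0
tool_pos: [0.4435, 0.0805, 0.1535]
ee_rot: [3.141, -0.0, -0.002]
wrist_force: [-0.4, 0.8, -1.7]
width: 0.0594
```

>>> {"method": "step_arm", "body": {"increments": "0 -0.1 1.5 0 0 0; 0 0 1 0 0 0; 0 0 0.8 0 0 0; 0 0 0.5 0 0 0; 0 0 0.3 0 0 0"}}

```text
time: 22.5
tool_pos: [0.4431, 0.0824, 0.1119]
ee_rot: [3.141, 0.001, -0.0]
wrist_force: [-0.2, 0.3, -0.7]
width: 0.0594
```

>>> {"method": "step_arm", "body": {"increments": "0 0 0.2 0 0 0; 0 0 0.1 0 0 0; 0 0 0 0 0 0; 0 0 0 0 0 0"}}

```text
time: 22.9
tool_pos: [0.4435, 0.0826, 0.1098]
ee_rot: [3.142, -0.001, -0.0]
wrist_force: [0.8, -0.3, -1.6]
width: 0.0595
```

>>> {"method": "step_arm", "body": {"increments": "0 0 0.1 0 0 0; 0 0 0 0 0 0; 0 0 0 0 0 0"}}

```text
time: 23.2
tool_pos: [0.4436, 0.0825, 0.1087]
ee_rot: [3.142, -0.001, -0.0]
wrist_force: [0.6, 0.1, 0.6]
width: 0.0592
```

>>> {"method": "step_arm", "body": {"increments": "0 0 0.1 0 0 0; 0 0 0 0 0 0; 0 0 0 0 0 0"}}

```text
time: 23.5
tool_pos: [0.4437, 0.0825, 0.1087]
ee_rot: [3.142, -0.001, -0.0]
wrist_force: [-1.8, -0.5, 5.2]
width: 0.0596
```

Contact at 0.1087, matching the predicted 0.1088. Release and look.

>>> {"method": "step_arm", "body": {"increments": "0 0 0 0 0 0; 0 0 0 0 0 0; 0 0 0 0 0 0; 0 0 0 0 0 0; 0 0 -1 0 0 0", "claw": -1}}

```text
time: 24.0
tool_pos: [0.442, 0.0824, 0.1161]
ee_rot: [3.141, 0.004, -0.0]
wrist_force: [0.4, 0.3, 0.7]
width: 0.0934
```

>>> {"method": "step_arm", "body": {"increments": "0 0 -4 0 0 0; 0 0 -5 0 0 0; 0 0 -3 0 0 0; 0 0 0 0 0 0; 0 0 0 0 0 0"}}

```text
time: 24.5
tool_pos: [0.4437, 0.0826, 0.2384]
ee_rot: [-3.142, -0.002, -0.0]
wrist_force: [-0.4, 0.5, -0.3]
width: 0.0941
```

>>> {"method": "step_arm", "body": {"increments": "0 0 0 0 0 0; 0 0 0 0 0 0; 0 0 0 0 0 0"}}

```text
time: 24.8
tool_pos: [0.4426, 0.0825, 0.2359]
ee_rot: [3.141, 0.003, -0.0]
wrist_force: [-0.7, 0.5, -0.5]
width: 0.0941
```

```bash
python3 - <<'E'
from h import *
o,im,c=look("w9");print(o["tool_pos"],o["ee_rot"])
print(crop(im,proj(c,(.443,.0813,.11)),100,3,"w9c"))
E
```

```text
[0.44262434 0.08247289 0.23591365] [ 3.14129515e+00  3.01907850e-03 -2.11905386e-04]
(182, 109)
```

View pics/w9c.png

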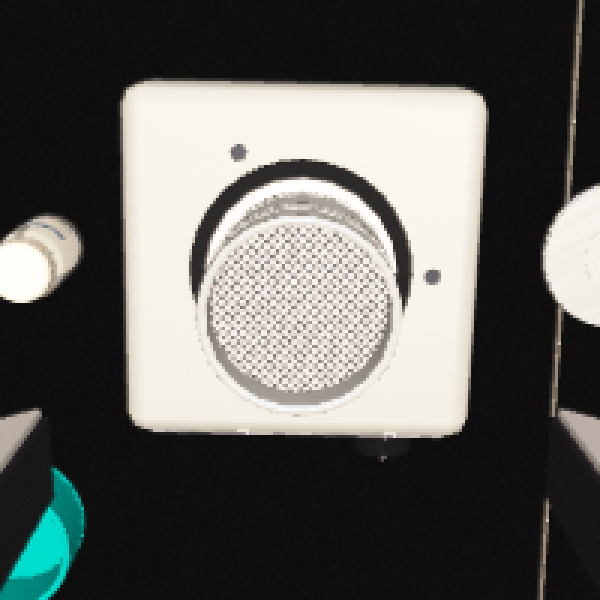

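Fine sieve nested, concentric (crop 299,314). Now the coarse sieve.

>>> {"method": "step_arm", "body": {"increments": "-0.3 4.4 0 0 0 0; -0.3 4.4 0 0 0 0; -0.3 4.4 0 0 0 0; -0.3 4.4 0 0 0 0; -0.3 4.4 0 0 0 0"}}

```text
time: 25.35
tool_pos: [0.4277, -0.139, 0.2371]
ee_rot: [-3.141, 0.0, 0.0]
wrist_force: [1.4, 0.3, 1.0]
width: 0.0937
```

>>> {"method": "step_arm", "body": {"increments": "-0.3 4.4 0 0 0 0; -0.3 4.4 0 0 0 0; -0.4 4.4 2 0 0 0; 0 0 4 0 0 0; 0 0 2 0 0 0"}}

```text
time: 25.85
tool_pos: [0.4164, -0.2699, 0.1534]
ee_rot: [-3.138, 0.005, -0.003]
wrist_force: [-0.1, 0.2, 0.6]
width: 0.0938
```

>>> {"method": "step_arm", "body": {"increments": "0 0 0 0 0 0; 0 0 0 0 0 0; 0 0 0 0 0 0; 0 0 0 0 0 0"}}

```text
time: 26.25
tool_pos: [0.4192, -0.2698, 0.1595]
ee_rot: [3.139, -0.003, 0.001]
wrist_force: [-0.2, 0.2, 0.1]
width: 0.0939
```

```bash
python3 - <<'E'
from h import *
o,im,c=look("w10");print(o["tool_pos"],o["ee_rot"])
print(rim(im,c,(.417,-.27),.047),crop(im,proj(c,(.417,-.27,.04)),60,5,"w10c"))
o2=dict(o);o2["tool_pos"]=np.array([.44262,.08247,.23591]);o2["ee_rot"]=np.array([3.1413,.003,-.0002]);k=cam("wrist",o2)
L,Rr,t,b=[ray(k,u,v,.132) for u,v in [(182+196/3-.5,213.2),(182+402/3-.5,213.2),(281.2,109+213/3-.5),(281.2,109+415/3-.5)]]
print("fine seated",L,Rr,t,b,(L+Rr)/2,(t+b)/2)
E
```

```text
[ 0.41924063 -0.26981514  0.15953784] [ 3.13914873e+00 -2.90172220e-03  5.62935004e-04]
(array([ 0.4185, -0.2707]), 47, np.float64(0.0298), np.float64(0.0002)) (220, 154)
fine seated [0.44466154 0.11208741 0.132     ] [0.4446594  0.05268305 0.132     ] [0.4739586  0.08235782 0.132     ] [0.41385151 0.08235881 0.132     ] [0.44466047 0.08238523 0.132     ] [0.44390505 0.08235831 0.132     ]
```

View pics/w10c.png

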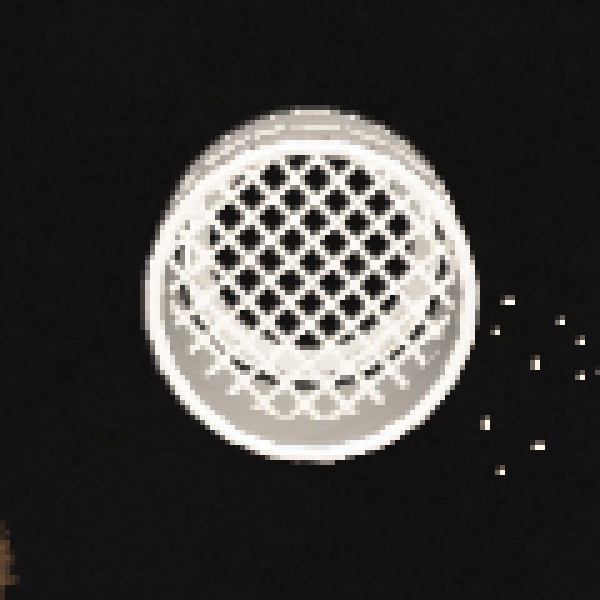

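Coarse sieve clear at (0.4185, -0.2707), 59.6 mm rim. Grip.

>>> {"method": "step_arm", "body": {"increments": "-0.1 0.1 3 0 0 0; 0 0 4.5 0 0 0; 0 0 4 0 0 0; 0 0 1.7 0 0 0; 0 0 0.7 0 0 0"}}

```text
time: 26.8
tool_pos: [0.4163, -0.2694, 0.0167]
ee_rot: [-3.14, 0.003, 0.0]
wrist_force: [0.8, -0.1, -0.4]
width: 0.0938
```

>>> {"method": "step_arm", "body": {"increments": "0 0 0 0 0 0; 0 0 0 0 0 0; 0 0 0 0 0 0; 0 0 0 0 0 0; 0 0 0 0 0 0", "claw": 1}}

```text
time: 27.3
tool_pos: [0.4179, -0.2709, 0.0197]
ee_rot: [3.14, -0.002, -0.0]
wrist_force: [-0.8, 0.9, 3.0]
width: 0.0598
```

>>> {"method": "step_arm", "body": {"increments": "0 0 -3 0 0 0; 0 0 -5 0 0 0; 0 0 -5 0 0 0; 0 0 -5 0 0 0; 0.3 -4.4 0 0 0 0"}}

```text
time: 27.8
tool_pos: [0.4235, -0.2319, 0.2073]
ee_rot: [3.13, -0.013, -0.006]
wrist_force: [1.2, 0.4, -1.7]
width: 0.0601
```

>>> {"method": "step_arm", "body": {"increments": "0.3 -4.4 0 0 0 0; 0.3 -4.4 0 0 0 0; 0.3 -4.4 0 0 0 0; 0.3 -4.4 0 0 0 0; 0.3 -4.4 0 0 0 0"}}

```text
time: 28.3
tool_pos: [0.4349, -0.0048, 0.1984]
ee_rot: [3.141, -0.0, -0.001]
wrist_force: [0.8, 0.0, -1.7]
width: 0.06
```

>>> {"method": "step_arm", "body": {"increments": "0.3 -4.4 0 0 0 0; 0.3 -4.5 0 0 0 0; 0.1 0 0 0 0 0; 0 0 0.5 0 0 0; 0 0 0 0 0 0"}}

```text
time: 28.8
tool_pos: [0.4417, 0.0817, 0.1924]
ee_rot: [3.141, 0.002, -0.001]
wrist_force: [-0.4, -0.3, -0.9]
width: 0.0598
```

>>> {"method": "step_arm", "body": {"increments": "0 0 0 0 0 0; 0 0 0 0 0 0; 0 0 0 0 0 0"}}

```text
time: 29.1
tool_pos: [0.4424, 0.0816, 0.1936]
ee_rot: [3.141, -0.0, -0.002]
wrist_force: [-0.3, 0.0, -1.3]
width: 0.0597
```

>>> {"method": "step_arm", "body": {"increments": "0.1 -0.1 2 0 0 0; 0 0 1.2 0 0 0; 0 0 0.8 0 0 0; 0 0 0.5 0 0 0; 0 0 0.3 0 0 0"}}

```text
time: 29.6
tool_pos: [0.4432, 0.0834, 0.1451]
ee_rot: [3.141, 0.0, -0.0]
wrist_force: [0.1, 0.8, -1.3]
width: 0.0598
```

>>> {"method": "step_arm", "body": {"increments": "0 0 0.1 0 0 0; 0 0 0 0 0 0; 0 0 0 0 0 0"}}

```text
time: 29.9
tool_pos: [0.4436, 0.0836, 0.145]
ee_rot: [3.142, -0.001, -0.0]
wrist_force: [-0.0, -0.5, -1.5]
width: 0.0601
```

>>> {"method": "step_arm", "body": {"increments": "0 0 0.2 0 0 0; 0 0 0 0 0 0; 0 0 0 0 0 0"}}

```text
time: 30.2
tool_pos: [0.4436, 0.0835, 0.1427]
ee_rot: [3.142, -0.001, -0.0]
wrist_force: [0.1, 0.4, -0.2]
width: 0.06
```

>>> {"method": "step_arm", "body": {"increments": "0 0 0.1 0 0 0; 0 0 0 0 0 0; 0 0 0 0 0 0"}}

```text
time: 30.5
tool_pos: [0.4437, 0.0836, 0.1426]
ee_rot: [3.142, -0.002, -0.0]
wrist_force: [-1.5, -0.8, 5.8]
width: 0.0596
```

>>> {"method": "step_arm", "body": {"increments": "0 0 0 0 0 0; 0 0 0 0 0 0; 0 0 0 0 0 0; 0 0 0 0 0 0; 0 0 -1 0 0 0", "claw": -1}}

```text
time: 31.0
tool_pos: [0.4421, 0.0835, 0.15]
ee_rot: [3.141, 0.004, -0.0]
wrist_force: [-0.7, 0.3, 0.5]
width: 0.0929
```

>>> {"method": "step_arm", "body": {"increments": "0 0 -4 0 0 0; 0 0 -5 0 0 0; 0 0 -3 0 0 0; 0 0 0 0 0 0; 0 0 0 0 0 0"}}

```text
time: 31.5
tool_pos: [0.4437, 0.0835, 0.2724]
ee_rot: [-3.142, -0.002, -0.0]
wrist_force: [-0.4, -0.2, -0.1]
width: 0.0939
```

>>> {"method": "step_arm", "body": {"increments": "0 0 0 0 0 0; 0 0 0 0 0 0; 0 0 0 0 0 0"}}

```text
time: 31.8
tool_pos: [0.4427, 0.0835, 0.2699]
ee_rot: [3.141, 0.003, -0.0]
wrist_force: [-0.5, -0.2, -0.1]
width: 0.0939
```

```bash
python3 - <<'E'
from h import *
o,im,c=look("w11");print(o["tool_pos"],o["ee_rot"])
for s in[(.4439,.083),(.441,.08)]: print(rim(im,c,s,.170))
for p in[(.444,.083,.17),(.444,.185,.057),(.441,-.047,.013)]:print(proj(c,p))
E
```

```text
[0.44271462 0.08349221 0.26992055] [ 3.14131990e+00  2.97004713e-03 -2.06289535e-04]
(array([0.444 , 0.0834]), 32, np.float64(0.0294), np.float64(0.0034))
(array([0.4438, 0.0759]), 35, np.float64(0.0297), np.float64(0.0029))
[281.64748522 215.20262726]
[194.96098561 191.22562591]
[380.91591664 187.38875358]
```

View pics/w11.png

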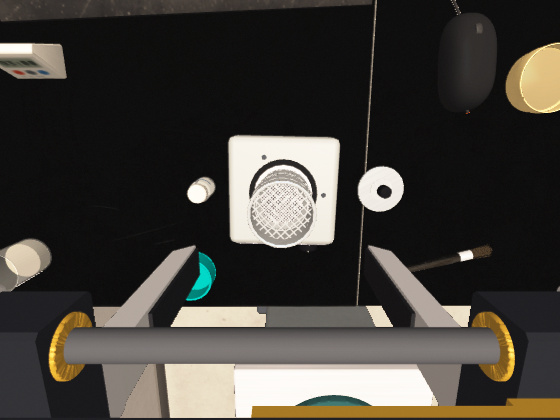

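Stack upright and concentric at (281,213), vial upright at (200,189), lid flat, knob up at (381,188); brass sieve, beaker and timer untouched. Hand in.

```bash
python3 -c "
from bench import *
print(get_obs()['time'],close_job())"
```

```text
the job is handed in; nothing more can be done
31.85 None
```

I built the stack on the shaker, left it open, and handed the job in at 31.9 s. The pan is in the ring, the fine sieve is on the pan and the coarse sieve is on top. The vial stands on the left and the lid lies knob up on the right.

**Seating height:** each piece met contact of about 5 N within 0.2 mm of the tool height expected for full seating. The tool was level to about 0.002 rad each time.

**Centring:** rim centres from the wrist camera were about (0.443, 0.081), (0.444, 0.082) and (0.444, 0.083) m from the bottom up. That is about 1 mm of drift in y per level, against the 4 mm allowed. The automatic rim fit on the top sieve was less reliable: it scattered by about 3 mm, and a second starting guess gave y = 0.076. I relied on the picture and the release position there.

**Vial and lid:** the vial is about 103 mm left of the shaker axis and the lid about 128 mm right of it. Both were upright in the last view and are within 2 mm fore and aft of the shaker's middle.

**Other objects:** nothing went near the brass sieve, beaker or timer, and they looked unmoved in the last view, though I did not re-measure them. The open gripper was well clear of everything.

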